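# Hold the matching new stub axle up to the inspection camera

### The job

The worn stub axle lying on the black rubber mat has to be replaced: take the new axle of the same length from the plywood board and hold it up in the air to the inspection camera, in line with the lens, its thin round end looking straight into the glass from 130 mm away, for a check of the end face. Finish while still holding it there, quite still, and leave the camera, the other axles and everything else on the bench where they are.

Things in the scene. Friction and masses are not known exactly. Their poses are not given: they have to be found in the camera images.
- stock_board: fixed plywood board, 220 x 320 mm, 12 mm thick, lying on the bench; the three new axles lie on it, side by side. Origin: centre of its underside
- mat: fixed black rubber mat, 120 x 180 mm, 5 mm thick, carrying exactly one worn axle: the one to be replaced. Origin: centre of its underside
- scrap_tray: fixed shallow aluminium tray, 150 x 200 x 30 mm, 5 mm walls and floor, with the two other worn axles in it, at the left of the board, which do not matter. Origin: centre of its underside
- new_short: New short steel stub axle, loose: a square shank 40 mm long, 24 x 24 mm in section, then a round journal of 14 mm diameter, 22 mm long, on the centre line of one end (62 mm over all, 140 g nominal). It lies flat on a side of its shank. Origin: centre of the shank's underside; +x along the axle towards the journal, z up as it lies; the journal lies roughly away from the robot
- new_short_end (a point): centre of the journal's flat end face on the new short axle, 42 mm along +x and 12 mm up from the axle's origin; axes as the axle's
- new_medium: New medium steel stub axle, loose: a square shank 70 mm long, 24 x 24 mm in section, then a round journal of 14 mm diameter, 22 mm long, on the centre line of one end (92 mm over all, 200 g nominal). It lies flat on a side of its shank. Origin: centre of the shank's underside; +x along the axle towards the journal, z up as it lies; the journal lies roughly away from the robot
- new_medium_end (a point): centre of the journal's flat end face on the new medium axle, 57 mm along +x and 12 mm up from the axle's origin; axes as the axle's
- new_long: New long steel stub axle, loose: a square shank 100 mm long, 24 x 24 mm in section, then a round journal of 14 mm diameter, 22 mm long, on the centre line of one end (122 mm over all, 260 g nominal). It lies flat on a side of its shank. Origin: centre of the shank's underside; +x along the axle towards the journal, z up as it lies; the journal lies roughly away from the robot
- new_long_end (a point): centre of the journal's flat end face on the new long axle, 72 mm along +x and 12 mm up from the axle's origin; axes as the axle's
- old_short: Worn short steel stub axle, loose: a square shank 40 mm long, 24 x 24 mm in section, then a round journal of 14 mm diameter, 22 mm long, on the centre line of one end (62 mm over all, 140 g nominal). It lies flat on a side of its shank. Origin: centre of the shank's underside; +x along the axle towards the journal, z up as it lies; as worn ones are only for comparison, leave it alone
- old_medium: Worn medium steel stub axle, loose: a square shank 70 mm long, 24 x 24 mm in section, then a round journal of 14 mm diameter, 22 mm long, on the centre line of one end (92 mm over all, 200 g nominal). It lies flat on a side of its shank. Origin: centre of the shank's underside; +x along the axle towards the journal, z up as it lies; as worn ones are only for comparison, leave it alone
- old_long: Worn long steel stub axle, loose: a square shank 100 mm long, 24 x 24 mm in section, then a round journal of 14 mm diameter, 22 mm long, on the centre line of one end (122 mm over all, 260 g nominal). It lies flat on a side of its shank. Origin: centre of the shank's underside; +x along the axle towards the journal, z up as it lies; as worn ones are only for comparison, leave it alone
- camera_stand: fixed stand of the inspection camera at the right of the bench: base plate 130 x 130 mm, post, fork with the camera head between 0.23 and 0.31 m above the bench. Origin: on the bench, plumb below the head's tilt hinge; the camera looks along its -x, tilted down
- lens (a point): centre of the camera's front glass (lens barrel 38 mm across, aluminium head 50 mm wide on a stiff hinge, looking 9 to 34 degrees below level). Axes as the camera head's: +x points backwards along the optical axis, from the view into the camera; y is level
- focus (a point): the point in the air on the optical axis, 130 mm in front of the glass, where the journal's end face is to be. Axes as for point lens: +x points to the lens, so a well presented axle has its +x along this +x
- collar: loose steel ring, 26 mm across, 10 mm high, on the board's edge nearest the robot; bystander. Origin: centre of its underside
- spanner: loose steel spanner lying on the bench; bystander
- screwdriver: loose screwdriver lying beyond the board; bystander
- offcut: loose wood offcut 60 x 45 x 22 mm; bystander
- jar: loose glass jar, 60 mm across, 85 mm high; bystander. Origin: centre of its underside
- glue: loose white bottle, 54 mm across, 170 mm high, at the right, nearer the robot than the camera; bystander. Origin: centre of its underside
- tin: loose tin can, 74 mm across, 90 mm high, at the left; bystander. Origin: centre of its underside

How it is judged:
On the way:
1. the matching new axle is lifted off the board in the fingers (((horizontal distance between old_short and mat below 0.06 m and height (world z) of new_short above 0.04 m and contact force between the fingers and new_short above 1 N) or (horizontal distance between old_medium and mat below 0.06 m and height (world z) of new_medium above 0.04 m and contact force between the fingers and new_medium above 1 N) or (horizontal distance between old_long and mat below 0.06 m and height (world z) of new_long above 0.04 m and contact force between the fingers and new_long above 1 N))), for 0.1 s.
At the end, for the whole second after the job is handed in: the new axle of the same length as the worn one on the mat is held in the fingers, in the air and still, touching no camera: centre of its journal's end face within 20 mm of the focus point, axle within 0.22 rad (12.5 degrees) of the optical axis, journal towards the lens (((horizontal distance between old_short and mat below 0.06 m and distance between new_short_end and focus below 0.02 m and angle between the x axis of new_short and the x axis of focus, either way round below 0.22 rad and x of new_short in the frame of focus below -0.02 m and height (world z) of new_short above 0.07 m and contact force between the fingers and new_short above 1 N and contact force between new_short and camera_stand below 0.2 N and linear speed of new_short below 0.02 m/s and angular speed of new_short below 0.15 rad/s) or (horizontal distance between old_medium and mat below 0.06 m and distance between new_medium_end and focus below 0.02 m and angle between the x axis of new_medium and the x axis of focus, either way round below 0.22 rad and x of new_medium in the frame of focus below -0.02 m and height (world z) of new_medium above 0.07 m and contact force between the fingers and new_medium above 1 N and contact force between new_medium and camera_stand below 0.2 N and linear speed of new_medium below 0.02 m/s and angular speed of new_medium below 0.15 rad/s) or (horizontal distance between old_long and mat below 0.06 m and distance between new_long_end and focus below 0.02 m and angle between the x axis of new_long and the x axis of focus, either way round below 0.22 rad and x of new_long in the frame of focus below -0.02 m and height (world z) of new_long above 0.07 m and contact force between the fingers and new_long above 1 N and contact force between new_long and camera_stand below 0.2 N and linear speed of new_long below 0.02 m/s and angular speed of new_long below 0.15 rad/s))); the arm keeps its last pose, push and grip.
It fails at once if another new axle is moved by more than 30 mm ((horizontal distance between old_short and mat below 0.06 m and distance of any of new_medium, new_long from where it was at the start of the episode above 0.03 m) or (horizontal distance between old_medium and mat below 0.06 m and distance of any of new_short, new_long from where it was at the start of the episode above 0.03 m) or (horizontal distance between old_long and mat below 0.06 m and distance of any of new_short, new_medium from where it was at the start of the episode above 0.03 m)).
It fails at once if a worn axle is moved by more than 30 mm (distance of any of old_short, old_medium, old_long from where it was at the start of the episode above 0.03 m).
It fails at once if the camera is knocked out of its aim (lens moved by more than 10 mm) (distance of lens from where it was at the start of the episode above 0.01 m).
It fails at once if a bystander is moved by more than 50 mm (distance of any of collar, spanner, screwdriver, offcut, jar, glue, tin from where it was at the start of the episode above 0.05 m).
It also fails if it takes over 40 s, if anything falls off the work surface, if the arm or the gripper's body presses on something with over 40 N, if the wrist force passes 120 N, or if a joint passes its speed limit or range.

### The arm

A 6-joint arm with a two-finger parallel gripper is mounted at the origin on the work surface. World frame = base frame: x ahead of the robot, y to its left, z up, the work surface at z = 0. Lengths are in m, angles in rad, forces in N, time in s.
With the tool pointing down it reaches from about 0.35 to 0.875 m from the base axis. Payload 15.5 kg.
Tool frame: the origin (TCP) lies midway between the tips of the shut fingers; the grasp point (between the pads) lies 19 mm behind it (ctrl.pinch_z is the distance from the TCP to the grasp point, in m); z points along the fingers, y is the line along which they close (so a half turn about z gives the same grasp; the last joint's range is limited). The gripper opens to 85 mm and grips with 20 to 120 N. Pads are 22 mm wide; open, the fingers measure 114 mm over their backs; the gripper's body (76 mm by 85 mm) begins 54 mm behind the grasp point. The pads swing forward as they close: fully open they stand 13 mm farther back than shut.
Start: joints at [-1.286, 0.494, 1.345, -0, 1.302, -0.096], TCP at [0.232, -0.58, 0.231] pointing down, gripper open.
Joint ranges: [-2.91, 2.91], [-0.82, 2.16], [0.22, 2.67], [-1.22, 4.37], [0.12, 2.79], [-3.08, 3.08]. Speed limits (rad/s): [1.89, 1.89, 2.57, 3.01, 3.01, 3.01].

### API

Orientations are given as a unit quaternion [w, x, y, z].
In Python, from rig import ctrl gives the robot as it stands. The module is installed in compiled form; this text tells all that it offers.
- The arm moves only by the shell command python3 -m crank 'ROWS'. ROWS is JSON, a list that holds one entry, the list of rows, each a list of 7 numbers: the shift along the tool's x, y, z scaled (see below), then the turn, a rotation vector about the tool's x, y, z scaled (see below), then the opening, from 0 (shut) to 1 (fully open). A call has 1 to 12 rows; each row shifts and turns the commanded pose from where the row before left it, along the tool's axes as they then stand; what a row does not reach is not made up. The controller multiplies each number of a shift by 0.2 m and each number of a turn by 0.5 rad. A row lasts 1/8 s, in which the tool goes at most 62.5 mm and 10.7 degrees, less where a joint would pass 70% of its speed; a pose out of reach is approached as far as the arm can. A call with a number of a shift or a turn outside -1 to 1 is refused whole. A call with a gripper value outside its range is refused whole. The fingers move at their own pace and stop on an object; the grip force is fixed at half the most. Time passes only in rows, so rows that do not move let the fingers close. It gives the time, the measured TCP pose, the force, the opening and the grip force at its end, in the units of the state.
- ctrl.observe(): the state, without advancing time (a new reading comes with each control period).
- ctrl.get_image(name): name is "side" or "top"; returns the picture (420x560x3 uint8, red, green, blue); there is no depth.
- ctrl.calibration(name): a dict with "vfov" (degrees; the focal length in pixels is half the picture's height over the tangent of half this angle, whatever the lens; pixels are square), "cx", "cy" (the principal point, pixels), "D" ([k1, k2, p1, p2, k3] as OpenCV has them; the pictures are not rectified), "R" (3x3) and "t" (3): a world point X has camera coordinates R X + t. Camera axes: x right, y down, z forward; pixel columns grow to the right and rows downward; lengths in m; the calibration is good to about 2 mm. A picture is of the moment at which its call begins. calibration takes no time and is no camera call.
- ctrl.sign_off(): hands the job in; it is judged then, once.
Trained networks look in the newest picture that a camera, given by its name, has taken for a name from the list of things; names that differ only in an ending like _2 or _b are one class to them, and where a whole thing is asked for, a point or a joint stands for the part that bears it (a point fixed in the world has none). Each returns a list of dicts, best first, with "confidence" (0 to 1); they miss things now and then, are a little off and sometimes report something else, mostly with a low value. They report only what shows in the picture. A call takes as long as a camera call.
- ctrl.look_for(thing, camera): "pixel" ([column, row] in pixels, amid what is visible of it).
- ctrl.tip_of(thing, camera): "pixel" ([column, row] in pixels: a listed point, or the origin of a listed thing).
The state is a dict: "time_s": time; "joint_positions": joint angles; "qvel": joint speeds; "joint_efforts": joint torques, N m; "ee_pos": TCP position; "ee_rot": TCP orientation; "force": force on the tool from outside, world axes, zero at the start; "moment": the same for the moment, N m; "grip_width": opening from 0.0 (shut) to 1.0 (fully open); "grip_force": force on a finger pad.
Only numpy, scipy, OpenCV 4.12 (cv2) and the standard library are available. Lean on these libraries where they do the work, as an engineer would, in place of code of your own. Each camera call takes 0.05 s, during which the arm holds its last target. There are 200 camera calls.

## Working session

There is one attempt and no reset: what is moved stays moved. The work goes in short steps, Python scripts to look and compute and a shell command to move; the robot and the scene stay as the last step left them, time stands still between calls to the robot, and variables do not carry over. Pictures are saved under pics/ and viewed, at most 10 in all, crops included, and the job is handed in when it is done.

```bash
mkdir -p pics; python3 - <<'E'
from rig import ctrl
import cv2,json,numpy as np
for n in("side","top"):
    cv2.imwrite(f"pics/{n}0.png",ctrl.get_image(n)[:,:,::-1])
    c=ctrl.calibration(n);print(n,{k:np.round(v,4).tolist() for k,v in c.items()})
    for t in["new_short","new_medium","new_long","new_short_end","new_medium_end","new_long_end","old_short","old_medium","old_long","mat","lens","focus","camera_stand","stock_board"]:
        print(t,[(np.round(d["pixel"],1).tolist(),round(d["confidence"],2)) for d in ctrl.tip_of(t,n)[:2]])
print(ctrl.observe(),ctrl.pinch_z)
E
```

```text
side {'vfov': 43.315, 'cx': 277.9143, 'cy': 204.483, 'D': [-0.0313, 0.0, 0.0, 0.0, 0.0], 'R': [[-0.9905, -0.1362, -0.0208], [-0.0686, 0.6183, -0.7829], [0.1195, -0.774, -0.6218]], 't': [0.5393, 0.1625, 1.5606]}
new_short [([287.1, 283.2], 0.58)]
new_medium [([282.1, 313.2], 0.67)]
new_long [([292.1, 256.8], 0.6), ([303.2, 212.9], 0.54)]
new_short_end [([275.6, 279.1], 0.52), ([259.7, 308.0], 0.48)]
new_medium_end [([260.1, 307.0], 0.78), ([199.5, 246.4], 0.6)]
new_long_end [([270.9, 248.0], 0.8), ([288.9, 285.4], 0.25)]
old_short [([248.1, 387.8], 0.65)]
old_medium [([271.7, 248.1], 0.62), ([277.7, 120.2], 0.52)]
old_long [([276.8, 391.9], 0.85)]
mat []
lens [([274.1, 122.5], 0.68)]
focus [([286.2, 288.9], 0.19)]
camera_stand [([281.1, 173.7], 0.79)]
stock_board [([288.2, 290.1], 0.91), ([273.9, 389.5], 0.28)]
top {'vfov': 56.9602, 'cx': 284.5017, 'cy': 208.2222, 'D': [0.0155, 0.0, 0.0, 0.0, 0.0], 'R': [[-0.0144, -0.9999, -0.003], [-0.9795, 0.0147, -0.2009], [0.2009, 0.0, -0.9796]], 't': [0.019, 0.5841, 1.1324]}
new_short [([230.2, 240.9], 0.54), ([228.9, 267.5], 0.36)]
new_medium [(
[... 544 characters left out ...]
_s': 1.5, 'joint_positions': array([-1.28549776e+00,  4.93610167e-01,  1.34550703e+00, -8.96186407e-06,
        1.30250424e+00, -9.54841121e-02]), 'qvel': array([ 0.00030964,  0.00017821, -0.00086629,  0.00038241, -0.0002572 ,
        0.00026113]), 'joint_efforts': array([ 1.45728183e-03, -8.82022262e+01, -3.84264708e+01, -2.68258555e-04,
        9.53964591e-04,  2.59865750e-06]), 'ee_pos': array([ 0.23228769, -0.58022555,  0.23126825]), 'ee_rot': array([-1.39176421e-05,  9.81930027e-01,  1.89244344e-01, -5.66500686e-06]), 'force': array([1.28026581, 0.01907263, 0.01009867]), 'moment': array([-0.04827438,  0.01486269,  0.00291818]), 'grip_force': 0.0, 'grip_width': 1.0007433198714843} 0.0187
```

View pics/side0.png

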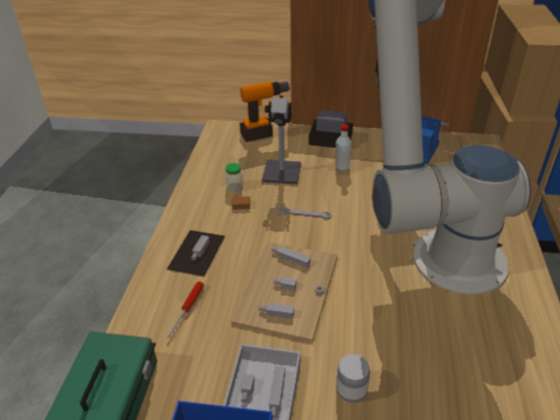

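View pics/top0.png

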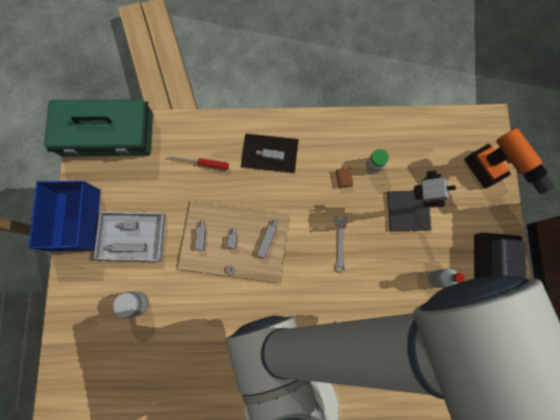

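The side view shows the mat's worn axle at about (200,246), with the board axles at (291,256) long, (285,284) short and (277,311) medium. In the top view the tray holds a short axle at (127,226) and a long one at (127,247), so the axle on the mat at (270,154) is the medium. The new medium is leftmost on the board at about (200,236). The camera head is at about (433,189). I'll zoom in on the head and the medium axle next.

```bash
cat > h.py <<'E'
import numpy as np,cv2
from rig import ctrl
from scipy.optimize import least_squares
C={n:ctrl.calibration(n) for n in("side","top")}
def K(c): f=210/np.tan(np.radians(c["vfov"])/2); return np.array([[f,0,c["cx"]],[0,f,c["cy"]],[0,0,1.]])
def proj(X,n):
    c=C[n]; return cv2.projectPoints(np.float64(X).reshape(-1,1,3),cv2.Rodrigues(np.array(c["R"]))[0],np.array(c["t"]),K(c),np.array(c["D"]))[0][:,0]
def ray(p,n):
    c=C[n];R=np.array(c["R"]);u=cv2.undistortPoints(np.float64(p).reshape(1,1,2),K(c),np.array(c["D"]))[0,0]
    return -R.T@np.array(c["t"]),R.T@np.r_[u,1]
def plane(p,n,z):
    o,d=ray(p,n);return o+d*(z-o[2])/d[2]
def tri(ps,pt):
    r=least_squares(lambda X:np.r_[proj(X,"side")[0]-ps,proj(X,"top")[0]-pt],[.6,-.3,.2]);return r.x,r.fun
def crop(n,x,y,w,h,s,out):
    cv2.imwrite(out,cv2.resize(ctrl.get_image(n)[y:y+h,x:x+w,::-1],None,fx=s,fy=s,interpolation=cv2.INTER_CUBIC))
E
python3 - <<'E'
from h import *
np.set_printoptions(precision=4,suppress=True)
print("lens",*tri([274.1,122.5],[416.1,188.8]))
for p,n in(([281.1,173.7],"side"),([403.2,209.9],"top")):print("stand",plane(p,n,0))
for nm,a,b,z in(("med",[282.1,313.2],[199.4,238.3],.012),("mend",[260.1,307],[201.5,220.6],.024),("long",[292.1,256.8],[265.9,241.4],.012),("short",[287.1,283.2],[230.2,240.9],.012)):
    print(nm,plane(a,"side",z),plane(b,"top",z))
a=ctrl.get_image("side");b=ctrl.get_image("top")
r=lambda im,x,y,w,h,s:cv2.resize(im[y:y+h,x:x+w,::-1],(400,300),interpolation=cv2.INTER_CUBIC)
cv2.imwrite("pics/q.png",np.vstack([np.hstack([r(a,235,90,100,75,4),r(b,380,160,100,75,4)]),np.hstack([r(a,240,270,80,60,5),r(b,170,205,80,60,5)])]))
E
```

```text
lens [ 0.5967 -0.3374  0.2345] [ 0.5881  0.151  -0.0135 -0.484 ]
stand [ 0.5849 -0.3791  0.    ]
stand [ 0.5852 -0.3723  0.    ]
med [0.4954 0.2735 0.012 ] [0.5012 0.28   0.012 ]
mend [0.5547 0.2695 0.024 ] [0.5556 0.2724 0.024 ]
long [0.4938 0.0579 0.012 ] [0.4882 0.0704 0.012 ]
short [0.4955 0.1649 0.012 ] [0.4915 0.1828 0.012 ]
```

View pics/q.png

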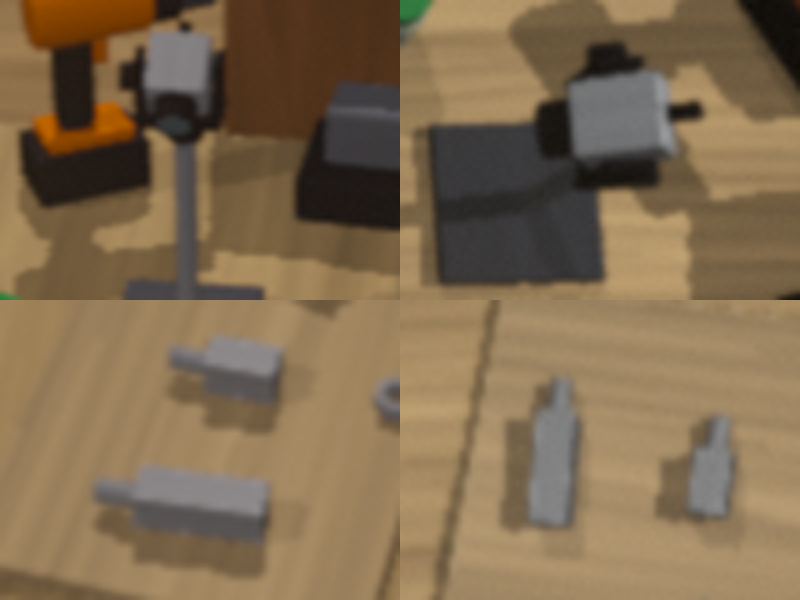

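The crops show the medium axle lying almost along world x. The lens barrel front is near side (279.5,121) and top (415.5,192). The head's top-face corners are clear in both views, so I'll triangulate those to get the optical axis.

```bash
cat >> h.py <<'E'
from scipy.spatial.transform import Rotation as Ro
def pose():
    s=ctrl.observe();q=np.array(s["ee_rot"]);return np.array(s["ee_pos"]),Ro.from_quat(np.r_[q[1:],q[0]]),s
def plan(P,R,N,g,start=None):
    """rows from present pose (or start) straight to P,R in N rows"""
    p0,r0=start or pose()[:2]; dr=(r0.inv()*R).as_rotvec(); rows=[];p,r=np.array(p0),r0
    for i in range(N):
        rel=r.inv().apply((np.array(P)-p0)/N); rows.append([round(float(v),3) for v in np.r_[rel/.2,dr/N/.5]]+[g])
        p=p+(np.array(P)-p0)/N; r=r*Ro.from_rotvec(dr/N)
    print(len(rows),"deg/row",round(np.degrees(np.linalg.norm(dr))/N,1),"mm/row",round(np.linalg.norm(np.array(P)-p0)/N*1000,1));print(str([rows]).replace(" ",""))
def frame(x,z):
    x=np.array(x,float);z=np.array(z,float);x/=np.linalg.norm(x);z-=x*(x@z);z/=np.linalg.norm(z)
    return Ro.from_matrix(np.c_[x,np.cross(z,x),z])
E
python3 - <<'E'
from h import *
np.set_printoptions(precision=4,suppress=True)
S=lambda x,y:[235+x/4,90+y/4]
T=lambda x,y:[380+(x-400)/4,160+y/4]
pts=dict(lens=(S(178,123),T(541,131)),tail=(S(184,25),T(702,110)),f_px=(S(146,95),T(568,92)),f_mx=(S(212,97),T(575,162)),b_px=(S(150,33),T(660,70)),b_mx=(S(210,35),T(672,155)))
X={}
for k,v in pts.items(): X[k],r=tri(*v);print(k,X[k],r)
for a,b in(("lens","tail"),("f_px","b_px"),("f_mx","b_mx")):
    d=X[b]-X[a];print(a,b,np.linalg.norm(d),"yaw",np.degrees(np.arctan2(d[1],d[0])),"tilt",np.degrees(np.arcsin(d[2]/np.linalg.norm(d))))
for a,b in(("f_mx","f_px"),("b_mx","b_px")):d=X[b]-X[a];print(a,d,np.linalg.norm(d))
# axle
t=lambda x,y:[170+(x-400)/5,205+(y-300)/5]; s=lambda x,y:[240+x/5,270+(y-300)/5]
for nm,p,n,z in(("jend",t(562,377),"top",.031),("front",t(558,410),"top",.036),("rear",t(551,518),"top",.036),("s jend",s(97,486),"side",.031),("s front",s(137,482),"side",.036),("s rear",s(267,496),"side",.036)):print(nm,plane(p,n,z))
R=frame([-1,.06,0],[0,0,-1]);plan([.50,.276,.15],R,18,1)
E
```

```text
lens [ 0.5807 -0.3297  0.2472] [-0.414  -0.1026  0.009   0.3379]
tail [ 0.5835 -0.4149  0.2917] [ 0.4166  0.107  -0.0089 -0.3184]
f_px [ 0.6049 -0.3437  0.2629] [ 0.7645  0.2047 -0.0183 -0.6184]
f_mx [ 0.5552 -0.3431  0.2655] [-0.7233 -0.168   0.014   0.576 ]
b_px [ 0.6085 -0.3897  0.2959] [ 0.4252  0.1176 -0.0102 -0.3304]
b_mx [ 0.5561 -0.3924  0.2946] [ 1.2273  0.2913 -0.0236 -0.9383]
lens tail 0.09610742603388547 yaw -88.1168420903891 tilt 27.5818151747924
f_px b_px 0.05662260001986858 yaw -85.53636581383998 tilt 35.582733098387
f_mx b_mx 0.05724118463368265 yaw -88.89618007151806 tilt 30.54861437390345
f_mx [ 0.0498 -0.0006 -0.0026] 0.04985036108965653
b_mx [0.0524 0.0028 0.0013] 0.05250284102808683
jend [0.555  0.2681 0.031 ]
front [0.5333 0.2689 0.036 ]
rear [0.4663 0.2713 0.036 ]
s jend [0.5551 0.2763 0.031 ]
s front [0.5338 0.2753 0.036 ]
s rear [0.4648 0.2766 0.036 ]
18 deg/row 8.6 mm/row 50.0
[[[0.157,-0.193,0.023,-0.0,0.0,-0.3,1],[0.185,-0.167,0.023,-0.0,0.0,-0.3,1],[0.208,-0.138,0.023,-0.0,0.0,-0.3,1],[0.226,-0.105,0.023,-0.0,0.0,-0.3,1],[0.239,-0.07,0.023,-0.0,0.0,-0.3,1],[0.247,-0.034,0.023,-0.0,0.0,-0.3,1],[0.249,0.003,0.023,-0.0,0.0,-0.3,1],[0.246,0.041,0.023,-0.0,0.0,-0.3,1],[0.237,0.077,0.023,-0.0,0.0,-0.3,1],[0.223,0.111,0.023,-0.0,0.0,-0.3,1],[0.204,0.143,0.023,-0.0,0.0,-0.3,1],[0.18,0.172,0.023,-0.0,0.0,-0.3,1],[0.152,0.197,0.023,-0.0,0.0,-0.3,1],[0.121,0.218,0.023,-0.0,0.0,-0.3,1],[0.087,0.233,0.023,-0.0,0.0,-0.3,1],[0.051,0.244,0.023,-0.0,0.0,-0.3,1],[0.014,0.249,0.023,-0.0,0.0,-0.3,1],[-0.023,0.248,0.023,-0.0,0.0,-0.3,1]]]
```

```bash
python3 -m crank '[[[0.157,-0.193,0.01,0,0,-0.3,1],[0.185,-0.167,0.01,0,0,-0.3,1],[0.208,-0.138,0.01,0,0,-0.3,1],[0.226,-0.105,0.02,0,0,-0.3,1],[0.239,-0.07,0.02,0,0,-0.3,1],[0.247,-0.034,0.02,0,0,-0.3,1],[0.249,0.003,0.02,0,0,-0.3,1],[0.246,0.041,0.02,0,0,-0.3,1],[0.237,0.077,0.02,0,0,-0.3,1],[0.223,0.111,0.02,0,0,-0.3,1],[0.204,0.143,0.02,0,0,-0.3,1],[0.18,0.172,0.02,0,0,-0.3,1]]]'
python3 - <<'E'
from h import *
R=frame([-1,.035,0],[0,0,-1]);plan([.503,.273,.12],R,9,1)
E
```

```text
time_s: 3.1
ee_pos: [0.4116, -0.008, 0.1894]
ee_rot: [0.0, 0.46, 0.888, 0.0]
force: [1.7, -0.7, -0.0]
grip_width: 0.999
grip_force: 0.0
9 deg/row 5.9 mm/row 33.7
[[[0.098,0.132,0.039,0.0,0.0,-0.205,1],[0.084,0.141,0.039,0.0,0.0,-0.205,1],[0.069,0.149,0.039,0.0,0.0,-0.205,1],[0.054,0.155,0.039,0.0,0.0,-0.205,1],[0.038,0.16,0.039,0.0,0.0,-0.205,1],[0.021,0.163,0.039,0.0,0.0,-0.205,1],[0.005,0.164,0.039,0.0,0.0,-0.205,1],[-0.012,0.164,0.039,0.0,0.0,-0.205,1],[-0.029,0.162,0.039,0.0,0.0,-0.205,1]]]
```

```bash
python3 -m crank '[[[0.098,0.132,0.039,0,0,-0.205,1],[0.084,0.141,0.039,0,0,-0.205,1],[0.069,0.149,0.039,0,0,-0.205,1],[0.054,0.155,0.039,0,0,-0.205,1],[0.038,0.16,0.039,0,0,-0.205,1],[0.021,0.163,0.039,0,0,-0.205,1],[0.005,0.164,0.039,0,0,-0.205,1],[-0.012,0.164,0.039,0,0,-0.205,1],[-0.029,0.162,0.039,0,0,-0.205,1],[0,0,0,0,0,0,0.7],[0,0,0,0,0,0,0.7]]]'
python3 - <<'E'
from h import *
a=ctrl.get_image("side");b=ctrl.get_image("top")
r=lambda im,x,y:cv2.resize(im[y:y+150,x:x+100,::-1],(400,600),interpolation=cv2.INTER_CUBIC)
cv2.imwrite("pics/pre.png",np.hstack([r(a,230,210),r(b,150,150)]))
R=frame([-1,.035,0],[0,0,-1]);plan([.503,.273,.012],R,5,.7)
E
```

```text
time_s: 4.47
ee_pos: [0.5035, 0.2709, 0.1191]
ee_rot: [-0.0, 0.02, 1.0, -0.0]
force: [-0.8, 0.6, 0.4]
grip_width: 0.7
grip_force: 0.0
5 deg/row 0.1 mm/row 21.5
[[[0.001,0.002,0.107,-0.0,-0.0,-0.002,0.7],[0.001,0.002,0.107,-0.0,-0.0,-0.002,0.7],[0.001,0.002,0.107,-0.0,-0.0,-0.002,0.7],[0.001,0.002,0.107,-0.0,-0.0,-0.002,0.7],[0.001,0.002,0.107,-0.0,-0.0,-0.002,0.7]]]
```

View pics/pre.png

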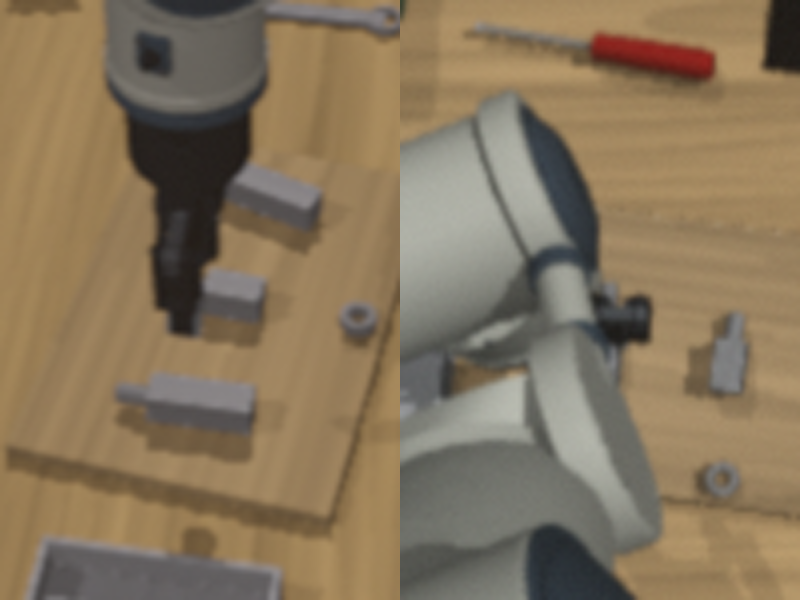

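The gripper hangs above the medium axle (side crop, axle at about (200,400)), fingers straddling it as planned. I'll descend and close.

```bash
python3 -m crank '[[[0,0.003,0.12,0,0,0,0.7],[0,0.003,0.12,0,0,0,0.7],[0,0,0.12,0,0,0,0.7],[0,0,0.1,0,0,0,0.7],[0,0,0.06,0,0,0,0.7],[0,0,0.015,0,0,0,0.7],[0,0,0,0,0,0,0.7]]]'; python3 -m crank '[[[0,0,0,0,0,0,0],[0,0,0,0,0,0,0],[0,0,0,0,0,0,0],[0,0,0,0,0,0,0],[0,0,0,0,0,0,0],[0,0,0,0,0,0,0]]]'
```

```text
time_s: 5.45
ee_pos: [0.5041, 0.2724, 0.0125]
ee_rot: [0.0, 0.019, 1.0, 0.0]
force: [-0.2, 0.1, 0.1]
grip_width: 0.7
grip_force: 0.0
time_s: 6.2
ee_pos: [0.5041, 0.2726, 0.0128]
ee_rot: [0.0, 0.019, 1.0, 0.0]
force: [-0.7, -1.1, 9.0]
grip_width: 0.27
grip_force: 59.8
```

```bash
python3 -m crank '[[[0,0,-0.1,0,0,0,0],[0,0,-0.15,0,0,0,0],[0,0,-0.2,0,0,0,0],[0,0,-0.2,0,0,0,0],[0,0,-0.15,0,0,0,0],[0,0,-0.05,0,0,0,0]]]'
cat >> h.py <<'E'
L=np.array([.581,-.330,.247])
def goal(yaw=-88,tilt=30,L=L,e=.0515,back=0):
    y,t=np.radians([yaw,tilt]);a=np.array([np.cos(t)*np.cos(y),np.cos(t)*np.sin(y),np.sin(t)])
    R=frame(-a,[0,0,-1]);F=L-(.13+back)*a;return F-e*a+.0112*R.apply([0,0,1]),R,F,a
E
python3 - <<'E'
from h import *
P,R,F,a=goal(back=.03);print(P,F,a,pose()[0]);plan(P,R,16,0)
E
```

```text
time_s: 6.95
ee_pos: [0.5044, 0.2727, 0.1838]
ee_rot: [0.001, 0.019, 1.0, 0.001]
force: [-0.1, 0.3, -2.8]
grip_width: 0.267
grip_force: 59.1
[ 0.57480309 -0.15254379  0.13155052] [ 0.57616418 -0.19152034  0.167     ] [ 0.03022385 -0.86549784  0.5       ] [0.50438409 0.27270174 0.18377649]
16 deg/row 5.6 mm/row 27.1
[[[-0.027,-0.132,0.016,0.049,-0.052,0.182,0],[-0.038,-0.129,0.02,0.049,-0.052,0.182,0],[-0.049,-0.124,0.025,0.049,-0.052,0.182,0],[-0.06,-0.118,0.029,0.049,-0.052,0.182,0],[-0.069,-0.112,0.034,0.049,-0.052,0.182,0],[-0.078,-0.104,0.038,0.049,-0.052,0.182,0],[-0.086,-0.096,0.043,0.049,-0.052,0.182,0],[-0.093,-0.086,0.047,0.049,-0.052,0.182,0],[-0.1,-0.076,0.052,0.049,-0.052,0.182,0],[-0.105,-0.065,0.056,0.049,-0.052,0.182,0],[-0.109,-0.054,0.061,0.049,-0.052,0.182,0],[-0.111,-0.043,0.065,0.049,-0.052,0.182,0],[-0.113,-0.031,0.069,0.049,-0.052,0.182,0],[-0.113,-0.019,0.072,0.049,-0.052,0.182,0],[-0.113,-0.007,0.075,0.049,-0.052,0.182,0],[-0.111,0.005,0.078,0.049,-0.052,0.182,0]]]
```

```bash
python3 -m crank '[[[-0.027,-0.132,0.016,0.049,-0.052,0.182,0],[-0.038,-0.129,0.02,0.049,-0.052,0.182,0],[-0.049,-0.124,0.025,0.049,-0.052,0.182,0],[-0.06,-0.118,0.029,0.049,-0.052,0.182,0],[-0.069,-0.112,0.034,0.049,-0.052,0.182,0],[-0.078,-0.104,0.038,0.049,-0.052,0.182,0],[-0.086,-0.096,0.043,0.049,-0.052,0.182,0],[-0.093,-0.086,0.047,0.049,-0.052,0.182,0],[-0.1,-0.076,0.052,0.049,-0.052,0.182,0],[-0.105,-0.065,0.056,0.049,-0.052,0.182,0],[-0.109,-0.054,0.061,0.049,-0.052,0.182,0],[-0.111,-0.043,0.065,0.049,-0.052,0.182,0]]]'
python3 -m crank '[[[-0.113,-0.031,0.069,0.049,-0.052,0.182,0],[-0.113,-0.019,0.072,0.049,-0.052,0.182,0],[-0.113,-0.007,0.075,0.049,-0.052,0.182,0],[-0.111,0.005,0.078,0.049,-0.052,0.182,0],[0,0,0,0,0,0,0]]]'
python3 - <<'E'
from h import *
a=ctrl.get_image("side");b=ctrl.get_image("top")
r=lambda im,x,y:cv2.resize(im[y:y+150,x:x+100,::-1],(400,600),interpolation=cv2.INTER_CUBIC)
cv2.imwrite("pics/near.png",np.hstack([r(a,225,70),r(b,355,130)]))
p,R,s=pose();P,Rg,F,ax=goal(back=.03);print(p,P,np.degrees((R.inv()*Rg).magnitude()))
end=p-R.apply([.0515,0,.0112]);print("expected end",end,proj(end,"side"),proj(end,"top"),"focus",proj(F+.03*ax,"side"),proj(F+.03*ax,"top"))
for n in("side","top"):
  for t in("new_medium_end","new_medium","lens","focus"):print(n,t,[(np.round(d["pixel"],1),round(d["confidence"],2)) for d in ctrl.tip_of(t,n)[:2]])
P,Rg,F,ax=goal();plan(P,Rg,4,0)
E
```

```text
time_s: 8.45
ee_pos: [0.5562, -0.0472, 0.1414]
ee_rot: [0.144, 0.532, 0.822, -0.142]
force: [-0.1, -0.5, -1.8]
grip_width: 0.267
grip_force: 59.0
time_s: 9.07
ee_pos: [0.5739, -0.1537, 0.1278]
ee_rot: [0.183, 0.67, 0.696, -0.181]
force: [0.1, 0.5, -1.8]
grip_width: 0.266
grip_force: 59.0
[ 0.57376995 -0.15244514  0.12843778] [ 0.57480309 -0.15254379  0.13155052] 0.5003457971599033
expected end [ 0.57554486 -0.19153365  0.1637454 ] [[275.35729457 165.49625796]] [[356.31973089 202.73499221]] focus [[275.88690674 156.15249584]] [[366.87773806 200.63680982]]
side new_medium_end [(array([278.6, 162.8]), 0.57)]
side new_medium [(array([273.2, 184. ]), 0.64), (array([276.6, 165.1]), 0.48)]
side lens [(array([278.7, 121.4]), 0.67)]
side focus []
top new_medium_end [(array([354.4, 203.3]), 0.55)]
top new_medium [(array([343. , 206.9]), 0.72)]
top lens [(array([415.9, 190.3]), 0.85)]
top focus [(array([133.6, 226.8]), 0.48)]
4 deg/row 0.1 mm/row 7.8
[[[-0.039,0.0,-0.002,-0.001,-0.001,0.003,0],[-0.039,0.0,-0.002,-0.001,-0.001,0.003,0],[-0.039,0.0,-0.002,-0.001,-0.001,0.003,0],[-0.039,0.0,-0.002,-0.001,-0.001,0.003,0]]]
```

View pics/near.png

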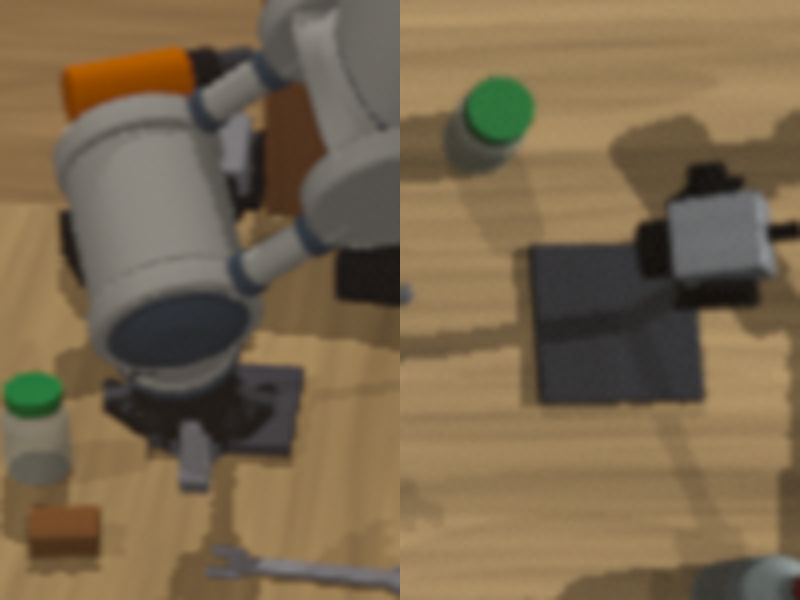

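The side crop shows the shank in the fingers at (195,460). In the top crop the journal tip is at the left edge, (405,293), which is full-frame (356,203). The prediction was (356,203), so the grasp hasn't slipped. I'll make the final approach.

```bash
python3 -m crank '[[[-0.04,0,-0.003,0,0,0,0],[-0.04,0,-0.003,0,0,0,0],[-0.04,0,-0.003,0,0,0,0],[-0.03,0,-0.002,0,0,0,0],[0,0,0,0,0,0,0],[0,0,0,0,0,0,0],[0,0,0,0,0,0,0],[0,0,0,0,0,0,0]]]'
python3 - <<'E'
from h import *
cv2.imwrite("pics/fin.png",cv2.resize(ctrl.get_image("top")[150:240,310:450,::-1],None,fx=5,fy=5,interpolation=cv2.INTER_CUBIC))
p,R,s=pose();P,Rg,F,ax=goal();end=p-R.apply([.0515,0,.0112])
print(p,P,"end",end,"focus",F,end-F,proj(end,"top"),np.degrees((R.inv()*Rg).magnitude()),s["qvel"].round(3),s["force"])
print([(d["pixel"],d["confidence"]) for d in ctrl.tip_of("new_medium_end","top")[:1]])
print([tri(*q)[0] for q in(([278.7,121.4],[415.9,190.3]),)])
E
```

```text
time_s: 10.58
ee_pos: [0.5754, -0.1775, 0.146]
ee_rot: [0.184, 0.669, 0.697, -0.18]
force: [1.3, -0.9, -2.2]
grip_width: 0.267
grip_force: 59.1
[ 0.57536614 -0.17750532  0.14605417] [ 0.57570981 -0.17850873  0.14655052] end [ 0.577058   -0.21656613  0.18139651] focus [ 0.5770709  -0.21748528  0.182     ] [-1.29041979e-05  9.19148755e-04 -6.03494331e-04] [[366.50012024 200.69436674]] 0.39300196117296904 [-0.002  0.    -0.    -0.    -0.    -0.001] [-0.1487047   0.85871894 -2.21537347]
[([367.3, 201.8], 0.73)]
[array([ 0.58653207, -0.33323096,  0.24321269])]
```

View pics/fin.png

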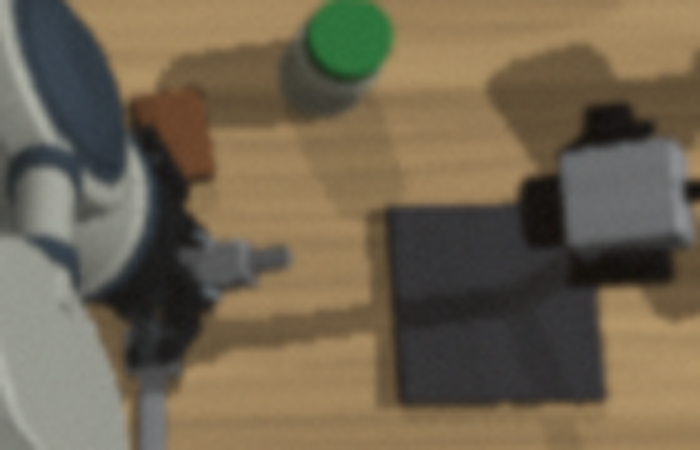

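The final top crop shows the journal end at (288,257), which is full-frame (367,201). It points at the lens barrel at (527,213), nothing touches the camera, and the arm is still. My focus estimates agree to within a few mm, so I'm handing it in.

```bash
python3 -c "
from rig import ctrl
print(ctrl.sign_off())"
```

```text
the job is handed in; nothing more can be done
None
```

The job is handed in, with no verdict returned: the new medium axle, matching the worn one on the mat, is held still with its journal's end face about 1 mm from my estimated focus point (itself uncertain by a few mm) and lined up with the lens.

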